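Vent the vacuum desiccator through its implosion guard

ROBOT

A 7-joint arm with a two-finger parallel gripper is mounted at the origin on the work surface. World frame = base frame: x ahead of the robot, y to its left, z up, the work surface at z = 0. Lengths are in m, angles in rad, forces in N, time in s.
With the tool pointing down it reaches from about 0.35 to 0.9 m from the base axis. Payload 8.1 kg.
Tool frame: the origin (TCP) lies at the very end of the fingers, on their centre line; the grasp point (between the pads) lies arm.hold_point_z behind it (arm.hold_point_z is the distance from the TCP to the grasp point, in m); z points along the fingers, y is the line along which they close (so a half turn about z gives the same grasp; the last joint's range is limited). The gripper opens to 92 mm and grips with 3 to 60 N. Pads are 19 mm wide; open, the fingers measure 130 mm over their backs; the gripper's body (75 mm by 190 mm) begins 47 mm behind the grasp point.
Start: joints at [1.035, 0.434, 0.025, 1.573, -0.012, 1.134, -0.075], TCP at [0.262, -0.567, 0.187] pointing down, gripper open.
Joint ranges: [-2.62, 2.62], [-0.44, 2.09], [-1.27, 1.32], [0.08, 2.57], [-1.32, 4.46], [0.12, 2], [-2.74, 2.74]. Speed limits (rad/s): [2.22, 2.22, 3.01, 3.01, 3.14, 3.14, 3.14].

INTERFACE

Orientations are given as a rotation vector (axis times angle).
In Python, from cell import arm, vision, job, cut_out gives the robot as it stands. The module is installed in compiled form; this text tells all that it offers.
- The arm moves only by the tool play_rows, never from a script. Its argument "increments" is text: rows parted by semicolons, each of 5 numbers parted by spaces: the shift along the tool's x, y, z in cm, then the turn about the tool's z in degrees, then the opening, from -1 (shut) to 1 (fully open), so that 0 is half open. A call has 1 to 5 rows; each row shifts and turns the commanded pose from where the row before left it, along the tool's axes as they then stand; what a row does not reach is not made up. A row lasts 1/12 s, in which the tool goes at most 41.7 mm and 7.16 degrees, less where a joint would pass 70% of its speed; a pose out of reach is approached as far as the arm can. A call is refused whole if a number of a shift passes 4.17 or a number of a turn 7.16, either way. A call with a gripper value outside its range is refused whole. The fingers move at their own pace and stop on an object; "grip_force" is the grip in N (left out, the last holds). Time passes only in rows, so rows that do not move let the fingers close. It gives the time, the measured TCP pose, the force, the opening and the grip force at its end, in the units of the state.
- arm.observe(): the state, without advancing time (a new reading comes with each control period).
- vision.get_image(name): name is "scene" or "top" or "wrist"; returns a dict with "frame" (400x640x3 uint8, red, green, blue), "z_map" (400x640 float32, m along the optical axis (not along the pixel's ray), 0 where there is no reading), "mtx" (3x3 intrinsics, pixels), "cam_to_world" (4x4, takes a point from camera to world coordinates). Camera axes: x right, y up, looking along -z (the intrinsics and any distortion apply to the point x, -y, -z); pixel columns grow to the right and rows downward; lengths in m; the calibration is good to about 2 mm. A picture is of the moment at which its call begins.
- job.sign_off(): hands the job in; it is judged then, once.
Trained networks look in a picture, given as the dict that the camera call returned (one of the last four; its "shot" number tells which), for a name from the list of things; names that differ only in an ending like _2 or _b are one class to them, and where a whole thing is asked for, a point or a joint stands for the part that bears it (a point fixed in the world has none). Each returns a list of dicts, best first, with "confidence" (0 to 1); they miss things now and then, are a little off and sometimes report something else, mostly with a low value. They report only what shows in the picture. A call takes as long as a camera call. They do not tell look-alikes from the thing itself.
- cut_out(query, picture): "mask" (400x640 bool, what is visible of it) and "point" ([row, column] in pixels, amid what is visible of it).
The state is a dict: "clock": time; "joints": joint angles; "dq": joint speeds; "joint_efforts": joint torques, N m; "position": TCP position; "ee_rot": TCP orientation; "force": force on the tool from outside, world axes, zero at the start; "ft_torque": the same for the moment, N m; "width": opening from 0.0 (shut) to 1.0 (fully open); "gripper_force": force on a finger pad.
Only numpy, scipy, OpenCV 4.12 (cv2) and the standard library are available. Lean on these libraries where they do the work, as an engineer would, in place of code of your own. Each camera call takes 0.05 s, during which the arm holds its last target. There are 200 camera calls.

TASK

Vent the vacuum desiccator that stands inside the clear implosion guard: reach down through the black-edged window in the guard's top and press the red vent lever about half way down with the fingertips, keep it there for a full two seconds while the first air bleeds in, then press it all the way down to its stop and withdraw. Only press, nothing is to be lifted or carried; do not touch the guard or the edge of its window at any time, and leave the desiccator and the bottle, jar and mortar around it where they stand.

Things in the scene. Friction and masses are not known exactly. Their poses are not given: they have to be found in the camera images.
- guard: Fixed implosion guard, a clear open-bottomed box 300 mm (x) by 280 mm (y), top face 228 mm above the bench, 4 mm walls, dark metal corner posts. Origin on the bench at its middle, z up; its -x side faces roughly towards the robot. The window is in its top
- window (a point): Centre of the window in the guard's top, level with the top face (228 mm above the bench). Clear opening 110 mm along this point's x, 130 mm along its y, bordered by black rubber edging 8 mm wide that stands 2 mm above the top face. Axes as the guard's; the guard's middle is 45 mm from here towards +x
- desiccator: Round clear vacuum desiccator standing loose inside the guard: 192 mm across, dome 152 mm high, about 2 kg. Origin at the centre of its underside, z up. The vent valve is on the crown of its lid, lever pointing to its -x; a round gauge (42 mm across, top 181 mm high) is 55 mm to +x; a white air filter reaches 43 mm to +y of the valve, 190 mm high
- vent_pivot (a point): Centre of the vent valve's brass spindle, 180 mm above the bench on the axis of the desiccator; the lever turns about it in the vertical plane
- grip_end (a point): Centre of the round end of the lever's red grip, 58 mm from the pivot. The grip is a round bar 14 mm thick (surface 7 mm from this point), red from 19 to 65 mm from the pivot. Shut, this point is 39 mm higher than the pivot, just under the window; fully open, 1 mm lower than the pivot
- vent_lever (a joint): Vent lever angle, rad: 0 shut (lever 42 degrees above level, pointing up and out), growing as it is pressed down, 0.75 at its lower stop, fully open (lever about level). Half way is about 0.38. It is stiff (about 4 to 6 N at the end of the grip moves it) and stays where it is left
- wash_bottle_mid (a point): White plastic bottle 64 mm across and 150 mm high, loose on the bench beside the guard; the point is at its centre, half-way up
- amber_jar_mid (a point): Amber glass jar with black lid, 68 mm across and 90 mm high, loose on the bench beside the guard; the point is at its centre, half-way up
- mortar_mid (a point): White porcelain mortar, 90 mm across and 55 mm high, loose on the bench beside the guard; the point is at its centre, half-way up
There are look-alikes about, which are no part of the job. Leave any pink look-alike of the desiccator alone.

How it is judged:
On the way, in this order (a step that is already met when the one before it is completed fails the run):
1. the vent lever rests about half way down for 1.5 s (value of joint vent_lever between 0.2 and 0.56 rad and velocity of joint vent_lever between -0.1 and 0.1 rad/s), for 1.5 s.
2. the vent lever is pressed down to its stop (value of joint vent_lever above 0.69 rad), for 0.2 s.
At the end, for the whole second after the job is handed in: The vent lever stays fully down (0.69 rad or more), the desiccator stands upright at rest within 10 mm of where it stood, and the bottle, jar and mortar are within 15 mm of where they stood (value of joint vent_lever above 0.69 rad and distance of desiccator from where it was at the start of the episode below 0.01 m and angle between desiccator's own z axis and vertical below 0.05 rad and linear speed of desiccator below 0.02 m/s and distance of each of wash_bottle_mid, amber_jar_mid, mortar_mid from where it was at the start of the episode below 0.015 m); the robot touches nothing.
It fails at once if the guard is touched (contact force between any of the fingers, the arm and guard above 0.5 N).
It fails at once if the desiccator is shoved more than 10 mm, tipped or lifted (distance of desiccator from where it was at the start of the episode above 0.01 m or angle between desiccator's own z axis and vertical above 0.06 rad).
It fails at once if the bottle, jar or mortar is moved more than 15 mm (distance of any of wash_bottle_mid, amber_jar_mid, mortar_mid from where it was at the start of the episode above 0.015 m).
It also fails if it takes over 45 s, if anything falls off the work surface, if the arm or the gripper's body presses on something with over 40 N, if the wrist force passes 120 N, or if a joint passes its speed limit or range.

## Working session

There is one attempt and no reset: what is moved stays moved. The work goes in short steps, Python scripts to look and compute and a tool call to move; the robot and the scene stay as the last step left them, time stands still between calls to the robot, and variables do not carry over. Pictures are saved under pics/ and viewed, at most 10 in all, crops included, and the job is handed in when it is done.

Besides the shell and the picture viewer there is one more tool, called as a command line: name --argument value ..., lists and objects as JSON in quotes. play_rows: Moves the arm, as the interface text tells. Its arguments: {"type":"object","properties":{"increments":{"type":"string"},"grip_force":{"type":"number"}},"required":["increments"]}

```bash
mkdir -p pics
cat > h.py <<'E'
import numpy as np, cv2
from cell import arm, vision, job, cut_out
def world(im, rc):
    rc=np.atleast_2d(rc).astype(float); r,c=rc[:,0],rc[:,1]
    z=im["z_map"][r.astype(int),c.astype(int)]
    K=im["mtx"]; x=(c-K[0,2])/K[0,0]*z; y=(r-K[1,2])/K[1,1]*z
    p=np.stack([x,-y,-z,np.ones_like(z)],1)
    return (p@im["cam_to_world"].T)[:,:3]
def save(im,n): cv2.imwrite(f"pics/{n}.png",im["frame"][:,:,::-1])
E
python3 - <<'E'
from h import *
s=arm.observe(); print(s["position"],s["ee_rot"],s["force"],s["width"],arm.hold_point_z)
for n in ("scene","top"):
    im=vision.get_image(n); save(im,n)
    print(n,im["mtx"].round(1).tolist(),im["cam_to_world"].round(3).tolist())
    for q in ("desiccator","window","grip_end","vent_pivot","guard","wash_bottle_mid","amber_jar_mid","mortar_mid"):
        try:
            for d in cut_out(q,im)[:3]:
                w=world(im,np.argwhere(d["mask"])); w=w[w[:,2]>0.003]
                print(q,round(d["confidence"],2),d["point"],d["mask"].sum(),np.median(w,0).round(3),w.min(0).round(3),w.max(0).round(3))
        except Exception as e: print(q,repr(e))
E
```

```text
[ 0.26182736 -0.56689992  0.18633953] [-3.06690237e+00 -6.74104027e-01  7.58648115e-04] [ 0.13653714  0.53582395 -0.7206023 ] 0.9997859405765571 0.0188
scene [[409.9, 0.0, 325.3], [0.0, 409.9, 201.0], [0.0, 0.0, 1.0]] [[-0.963, -0.258, 0.082, 0.644], [0.271, -0.92, 0.284, 0.422], [0.003, 0.295, 0.955, 1.437], [0.0, 0.0, 0.0, 1.0]]
desiccator 0.69 [88.2, 375.8] 2111 [ 0.252 -0.317  0.139] [ 0.097 -0.493  0.003] [0.644 0.422 1.437]
desiccator 0.57 [198.7, 228.2] 2428 [ 0.83  -0.052  0.141] [ 0.644 -0.168  0.089] [0.931 0.422 1.437]
window 0.59 [171.4, 309.9] 8384 [ 0.563 -0.038  0.228] [ 0.337 -0.354  0.003] [0.719 0.422 1.437]
grip_end 0.54 [156.4, 314.4] 95 [ 0.53  -0.098  0.203] [ 0.498 -0.124  0.152] [0.644 0.422 1.437]
grip_end 0.45 [184.4, 219.0] 116 [ 0.852 -0.076  0.202] [ 0.644 -0.124  0.125] [0.901 0.422 1.437]
grip_end 0.42 [74.2, 380.5] 67 [ 0.226 -0.323  0.206] [ 0.203 -0.364  0.152] [ 0.245 -0.296  0.229]
vent_pivot 0.75 [199.3, 230.0] 2491 [ 0.829 -0.052  0.141] [ 0.644 -0.207  0.003] [0.956 0.422 1.437]
vent_pivot 0.74 [159.3, 318.8] 679 [ 0.511 -0.1    0.146] [ 0.454 -
[... 1327 characters left out ...]
ivot 0.84 [115.9, 334.7] 2549 [ 0.822 -0.069  0.139] [ 0.233 -0.167  0.003] [0.97  0.022 1.705]
vent_pivot 0.8 [202.6, 351.1] 1525 [ 0.517 -0.096  0.144] [ 0.233 -0.171  0.093] [0.583 0.012 1.705]
vent_pivot 0.74 [295.4, 430.4] 3064 [ 0.235 -0.333  0.14 ] [ 0.141 -0.441  0.085] [0.332 0.012 1.705]
guard 0.87 [190.0, 343.0] 8381 [ 0.557 -0.086  0.228] [ 0.233 -0.267  0.003] [0.777 0.066 1.705]
wash_bottle_mid 0.94 [186.4, 409.6] 378 [ 0.586 -0.297  0.104] [ 0.233 -0.337  0.008] [0.629 0.012 1.705]
amber_jar_mid 0.58 [230.1, 408.6] 321 [ 0.445 -0.289  0.089] [ 0.233 -0.32   0.023] [0.481 0.012 1.705]
mortar_mid 0.57 [218.7, 277.7] 526 [0.5   0.142 0.02 ] [0.451 0.099 0.003] [0.542 0.18  0.065]
```

Run:
```python
import cv2
a=cv2.imread("pics/top.png")[130:270,250:450]; cv2.imwrite("pics/topc.png",cv2.resize(a,None,fx=4,fy=4,interpolation=cv2.INTER_CUBIC))
```

```text
(no output)
```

View pics/topc.png

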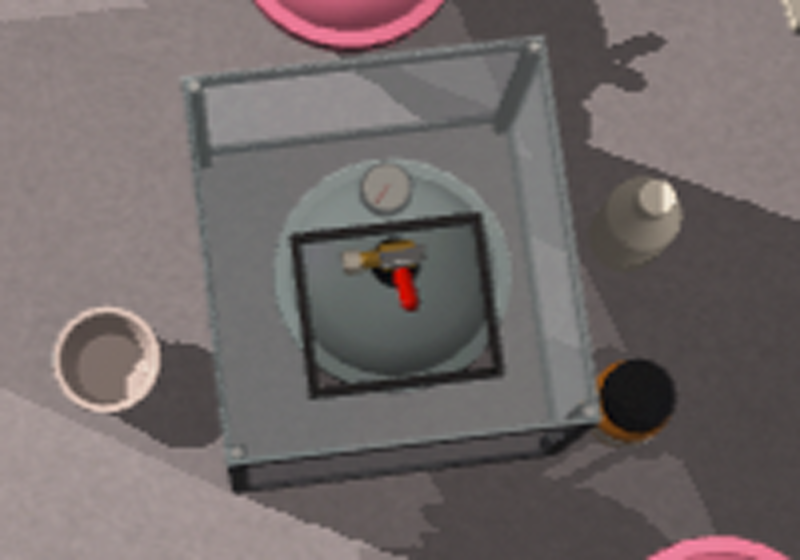

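View pics/scene.png

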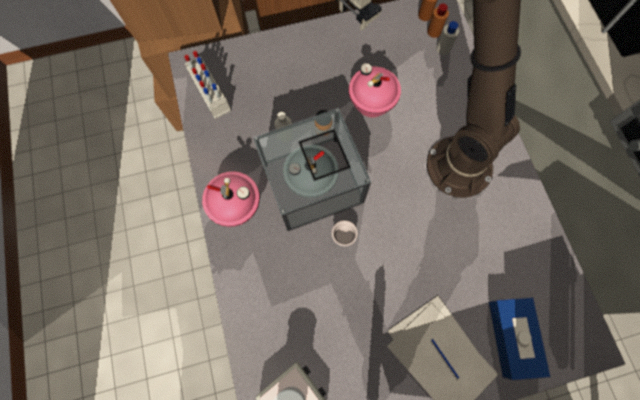

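The top view shows the guard with its black window (crop corners about 292,235 / 480,213 / 502,375 / 314,397). The red lever runs from (398,262) to (408,305) in the crop, and the pink look-alikes are outside the guard. Next I'll measure the window edge and the lever.

```bash
cat > meas.py <<'E'
from h import *
def ray_at(im,rc,h):
    rc=np.atleast_2d(rc).astype(float);K=im["mtx"];T=im["cam_to_world"]
    d=np.stack([(rc[:,1]-K[0,2])/K[0,0],-(rc[:,0]-K[1,2])/K[1,1],-np.ones(len(rc))],1)@T[:3,:3].T
    o=T[:3,3]; t=(h-o[2])/d[:,2]; return o+d*t[:,None]
def red(f):
    f=f.astype(int); return (f[...,0]>120)&(f[...,1]<70)&(f[...,2]<70)
def go(n,box=None):
    im=vision.get_image(n); f=im["frame"].astype(int)
    rc=np.argwhere(np.ones(f.shape[:2],bool)); w=world(im,rc).reshape(400,640,3)
    near=(abs(w[...,0]-.52)<.16)&(abs(w[...,1]+.085)<.16)&(im["z_map"]>0)
    blk=near&(f.max(2)<60)&(abs(w[...,2]-.229)<.008)
    p=w[blk][:,:2].astype(np.float32); r=cv2.minAreaRect(p*1000); 
    print(n,"edging",blk.sum(),r, cv2.boxPoints(r).round(1).tolist())
    g=near&red(im["frame"])&(w[...,2]>.15); q=w[g]; print("red",g.sum(),q.min(0).round(3),q.max(0).round(3))
    if len(q): 
        m=q[:,:2].mean(0);u,s,v=np.linalg.svd(q-q.mean(0)); print("mean",q.mean(0).round(4),"axis",v[0].round(3)); 
        o=np.argsort(q[:,2]); print("low",q[o[:8]].mean(0).round(4),"high",q[o[-8:]].mean(0).round(4))
    return im,w
if __name__=="__main__":
    for n in("top","scene"): go(n)
E
python3 meas.py
```

```text
top edging 402 ((480.4092712402344, -88.03346252441406), (168.03683471679688, 253.08033752441406), 5.447002410888672) [[384.79998779296875, 30.0], [408.79998779296875, -222.0], [576.0999755859375, -206.0], [552.0, 45.900001525878906]]
red 36 [ 0.501 -0.104  0.153] [ 0.536 -0.094  0.229]
mean [ 0.5184 -0.099   0.2127] axis [-0.557 -0.075  0.827]
low [ 0.5309 -0.0974  0.1957] high [ 0.5083 -0.1018  0.2246]
scene edging 319 ((498.32952880859375, -123.70857238769531), (224.55923461914062, 138.82772827148438), 89.98094177246094) [[428.8999938964844, -236.0], [567.7000122070312, -236.0], [567.7999877929688, -11.5], [429.0, -11.399999618530273]]
red 44 [ 0.502 -0.11   0.151] [ 0.534 -0.091  0.229]
mean [ 0.5186 -0.0972  0.2113] axis [ 0.523 -0.006 -0.852]
low [ 0.5288 -0.0966  0.1929] high [ 0.5075 -0.0987  0.2235]
```

Run:
```python
from meas import *
im=vision.get_image("top")
c=np.array([[292,235],[482,213],[503,376],[313,398]],float)
rc=np.stack([130+c[:,1]/4-.5,250+c[:,0]/4-.5],1)
w=ray_at(im,rc,.229);print(w.round(4),"centre",w.mean(0).round(4))
ex=(w[0]+w[1]-w[2]-w[3])/2;ey=(w[0]+w[3]-w[1]-w[2])/2
print(ex,np.linalg.norm(ex),np.degrees(np.arctan2(ex[1],ex[0])),ey,np.linalg.norm(ey),np.degrees(np.arctan2(-ey[0],ey[1])))
# gauge: grey disc centre, crop (386,188), z .181 ; lever tip crop (409,305)
for n,p,h in(("gauge",(386,188),.181),("spindle",(396,258),.185),("tip",(408,303),.222)):
    print(n,ray_at(im,[130+p[1]/4-.5,250+p[0]/4-.5],h).round(4))
# desiccator rim circle: outline at crop (275,265),(512,265) bottom 378
```

```text
[[ 0.5578 -0.0144  0.229 ]
 [ 0.5711 -0.1576  0.229 ]
 [ 0.447  -0.1676  0.229 ]
 [ 0.4342 -0.0265  0.229 ]] centre [ 0.5025 -0.0915  0.229 ]
[0.12382087 0.01102435 0.        ] 0.12431067082580248 5.087893959839249 [-0.01309218  0.1421412   0.        ] 0.1427428682615824 5.262487723257605
gauge [[ 0.6039 -0.0894  0.181 ]]
spindle [[ 0.5473 -0.0948  0.185 ]]
tip [[ 0.505  -0.0999  0.222 ]]
```

play_rows --increments "0 0 -3 6.25 -1;0 0 -4 6.25 -1;0 0 -4 6.25 -1;0 0 -1 0 -1;0 0 0 0 -1" --grip_force 20

```text
clock: 1.47
position: [0.2631, -0.5692, 0.3116]
ee_rot: [3.13, 0.165, 0.005]
force: [-0.3, 0.3, -1.4]
width: 0.685
gripper_force: 0.0
```

play_rows --increments "1.9 -2.9 0 0 -1;1.9 -2.9 0 0 -1;1.9 -2.9 0 0 -1;1.9 -2.9 0 0 -1;1.9 -2.9 0 0 -1"

```text
clock: 1.88
position: [0.3414, -0.4113, 0.3061]
ee_rot: [-3.136, -0.167, 0.001]
force: [-0.1, -1.5, 0.9]
width: 0.325
gripper_force: 0.0
```

play_rows --increments "1.9 -2.9 0 0 -1;1.9 -2.9 0 0 -1;1.9 -2.9 0 0 -1;1.9 -2.9 0 0 -1;0 0 0 0 -1"

```text
clock: 2.3
position: [0.4081, -0.2824, 0.3064]
ee_rot: [-3.133, -0.182, -0.002]
force: [0.3, 0.1, -0.4]
width: 0.014
gripper_force: 0.0
```

```bash
cat > rem.py <<'E'
from h import *
import sys
from scipy.spatial.transform import Rotation as R
s=arm.observe();t=np.array(eval(sys.argv[1]));M=R.from_rotvec(s["ee_rot"]).as_matrix()
print(s["clock"],np.round(s["position"],4),"M",M.round(3).tolist(),"yaw",np.degrees(np.arctan2(M[1,0],M[0,0])).round(2),"rem cm",((t-s["position"])@M*100).round(2),"w",s["width"],"F",np.round(s["force"],2))
E
python3 rem.py "[.498,-.1003,.30]"
```

```text
2.3 [ 0.4081 -0.2824  0.3064] M [[0.993, 0.116, 0.001], [0.116, -0.993, 0.003], [0.001, -0.003, -1.0]] yaw 6.65 rem cm [ 11.04 -17.04   0.71] w 0.013849036104444656 F [ 0.29  0.09 -0.37]
```

play_rows --increments "1.8 -2.8 0 0 -1;1.8 -2.8 0 0 -1;1.8 -2.8 0 0.3 -1;1.8 -2.8 0 0.3 -1;1.8 -2.8 0 0 -1"

```text
clock: 2.72
position: [0.4799, -0.14, 0.3063]
ee_rot: [-3.138, -0.15, 0.002]
force: [-0.3, -0.3, -0.7]
width: 0.006
gripper_force: 0.0
```

play_rows --increments "2 -3 0 0 -1;0 0 0 0 -1;0 0 0 0 -1"

```text
clock: 2.97
position: [0.4972, -0.1075, 0.3061]
ee_rot: [-3.137, -0.158, 0.002]
force: [-1.5, -1.5, -0.4]
width: 0.006
gripper_force: 0.0
```

```bash
python3 rem.py "[.498,-.1003,.232]"
python3 - <<'E'
from meas import *
im,w=go("wrist"); save(im,"w1"); go("top"); go("scene")
E
```

```text
2.9667 [ 0.4972 -0.1075  0.3061] M [[0.995, 0.1, -0.001], [0.1, -0.995, 0.001], [-0.001, -0.001, -1.0]] yaw 5.76 rem cm [ 0.16 -0.7   7.41] w 0.006216048523840705 F [-1.53 -1.45 -0.42]
wrist edging 1691 ((503.79766845703125, -92.40299224853516), (122.65338897705078, 137.73268127441406), 5.101256847381592) [[436.6000061035156, -29.299999237060547], [448.79998779296875, -166.39999389648438], [571.0, -155.5], [558.7999877929688, -18.399999618530273]]
red 622 [ 0.5   -0.107  0.199] [ 0.537 -0.093  0.226]
mean [ 0.5191 -0.0997  0.2137] axis [-0.796 -0.088  0.599]
low [ 0.5355 -0.0986  0.1998] high [ 0.5064 -0.101   0.2252]
top edging 136 ((457.66192626953125, -41.73474884033203), (100.87299346923828, 176.31248474121094), 74.79460906982422) [[359.3999938964844, -67.30000305175781], [529.5, -113.5], [556.0, -16.200000762939453], [385.79998779296875, 30.100000381469727]]Traceback (most recent call last):
  File "<stdin>", line 2, in <module>
  File "meas.py", line 15, in go
    g=near&red(im["frame"])&(w[...,2]>.15); q=w[g]; print("red",g.sum(),q.min(0).round(3),q.max(0).round(3))
                                                                        ~~~~~^^^
    return umr_minimum(a, axis, None, out, keepdims, initial, where)
ValueError: zero-size array to reduction operation minimum which has no identity
```

View pics/w1.png

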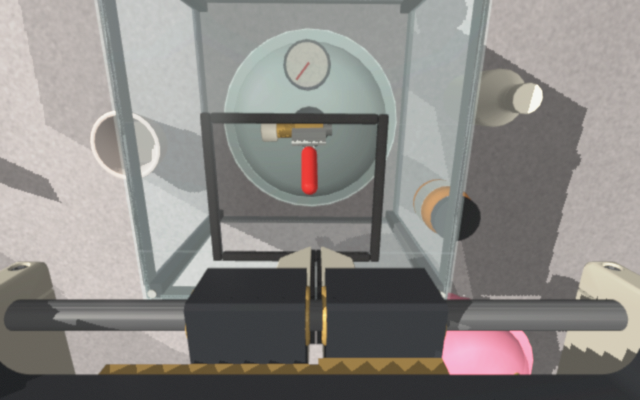

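The wrist view shows the lever centred in the window: red grip end at (309,190), window edges at columns 210–380 and rows 118–257. The clearances agree with my estimate, so I'll align and then descend.

play_rows --increments "0.2 -0.7 1 0 -1;0 0 2 0 -1;0 0 2 0 -1;0 0 0 0 -1;0 0 0 0 -1"

```text
clock: 3.48
position: [0.4971, -0.103, 0.2562]
ee_rot: [-3.138, -0.147, 0.004]
force: [-0.4, 0.1, 0.1]
width: 0.005
gripper_force: 0.0
```

```bash
python3 rem.py "[.499,-.1008,.232]"
```

```text
3.4833 [ 0.4971 -0.103   0.2562] M [[0.996, 0.094, -0.003], [0.094, -0.996, 0.0], [-0.003, -0.0, -1.0]] yaw 5.37 rem cm [ 0.21 -0.2   2.42] w 0.004832458576602013 F [-0.35  0.1   0.14]
```

play_rows --increments "0.2 -0.2 1.5 0 -1;0 0 1 0 -1;0 0 0.5 0 -1;0 0 0.5 0 -1;0 0 0 0 -1"

```text
clock: 3.9
position: [0.4997, -0.1005, 0.2216]
ee_rot: [-3.138, -0.149, 0.001]
force: [-0.3, -0.2, -0.7]
width: 0.006
gripper_force: 0.0
```

```bash
python3 rem.py "[.499,-.1008,.207]"
```

```text
3.9 [ 0.4997 -0.1005  0.2216] M [[0.996, 0.095, -0.001], [0.095, -0.996, 0.0], [-0.001, -0.0, -1.0]] yaw 5.43 rem cm [-0.07  0.03  1.46] w 0.005695821949270836 F [-0.33 -0.21 -0.67]
```

play_rows --increments "0 0 0.3 0 -1;0 0 0.3 0 -1;0 0 0.3 0 -1;0 0 0.3 0 -1;0 0 0.2 0 -1"

```text
clock: 4.32
position: [0.5, -0.1003, 0.2078]
ee_rot: [3.138, 0.149, -0.0]
force: [-0.5, 1.4, -0.1]
width: 0.006
gripper_force: 0.0
```

```bash
python3 rem.py "[.499,-.1008,.207]"
python3 - <<'E'
from meas import *
im,w=go("wrist"); save(im,"w2")
E
```

```text
4.3167 [ 0.5    -0.1003  0.2078] M [[0.995, 0.095, -0.0], [0.095, -0.995, -0.0], [-0.0, 0.0, -1.0]] yaw 5.44 rem cm [-0.11  0.04  0.08] w 0.005916443750316319 F [-0.47  1.44 -0.12]
wrist edging 6033 ((503.5536804199219, -89.64908599853516), (123.17340850830078, 143.8846435546875), 5.4559783935546875) [[435.3999938964844, -23.899999618530273], [449.1000061035156, -167.10000610351562], [571.7000122070312, -155.39999389648438], [558.0, -12.199999809265137]]
red 1407 [ 0.5   -0.107  0.198] [ 0.537 -0.092  0.226]
mean [ 0.5195 -0.0995  0.2133] axis [-0.787 -0.101  0.609]
low [ 0.5359 -0.0997  0.1982] high [ 0.506  -0.1014  0.2253]
```

View pics/w2.png

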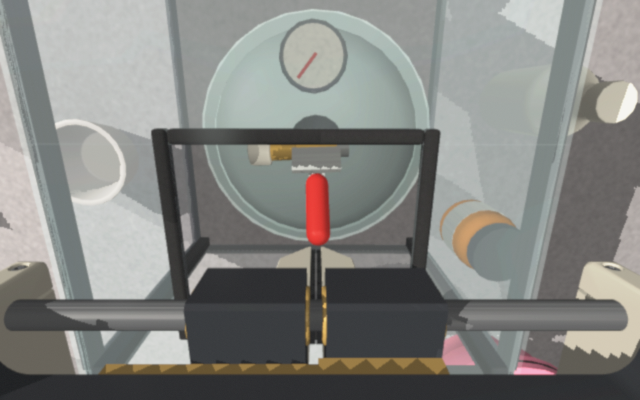

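Run:
```python
from meas import *
im=vision.get_image("wrist"); 
for rc in [(230,317),(240,317),(244,318),(250,300),(252,330),(258,290),(258,300),(258,312),(258,335),(258,345),(264,285),(264,300),(264,312),(264,330),(264,345),(266,316),(246,312),(280,250)]:
    print(rc,world(im,rc)[0].round(4),im["frame"][rc])
im=vision.get_image("scene"); save(im,"s2"); a=cv2.imread("pics/s2.png")[90:250,230:430]; cv2.imwrite("pics/s2c.png",cv2.resize(a,None,fx=3.75,fy=3.75,interpolation=cv2.INTER_CUBIC))
a=im=vision.get_image("wrist")["frame"][150:300,220:420,::-1]; cv2.imwrite("pics/w3c.png",cv2.resize(a,None,fx=4,fy=4,interpolation=cv2.INTER_CUBIC))
```

```text
(230, 317) [ 0.51   -0.1     0.2231] [233  66  60]
(240, 317) [ 0.5043 -0.1006  0.224 ] [223  58  52]
(244, 318) [ 0.5008 -0.1015  0.2216] [161  48  46]
(250, 300) [ 0.5101 -0.0917  0.2519] [155 151 137]
(252, 330) [ 0.5114 -0.106   0.254 ] [176 171 154]
(258, 290) [ 0.5095 -0.0874  0.2603] [178 170 153]
(258, 300) [ 0.5098 -0.092   0.2601] [177 171 154]
(258, 312) [ 0.5088 -0.0977  0.2569] [44 44 43]
(258, 335) [ 0.5112 -0.1082  0.2597] [177 171 153]
(258, 345) [ 0.5119 -0.1127  0.2604] [176 170 152]
(264, 285) [ 0.5086 -0.0856  0.2649] [178 171 154]
(264, 300) [ 0.5095 -0.0923  0.2655] [177 172 154]
(264, 312) [ 0.5089 -0.0977  0.2633] [43 44 43]
(264, 330) [ 0.5111 -0.1056  0.2661] [176 170 153]
(264, 345) [ 0.5118 -0.1122  0.2661] [176 171 152]
(266, 316) [ 0.5092 -0.0995  0.2654] [84 84 83]
(246, 312) [ 0.4045 -0.1047  0.0075] [81 83 83]
(280, 250) [ 0.5339 -0.0798  0.325 ] [46 47 49]
```

View pics/w3c.png

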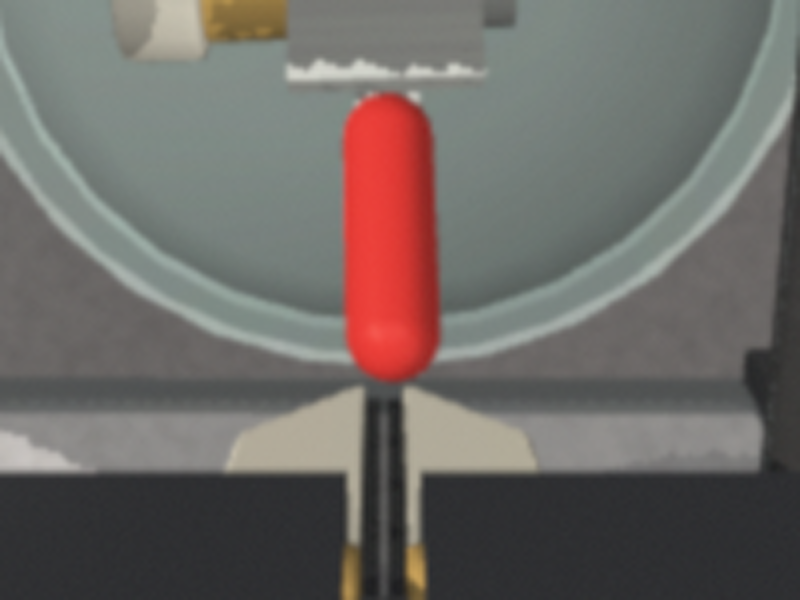

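Run:
```python
from meas import *
im=vision.get_image("wrist");Ti=np.linalg.inv(im["cam_to_world"]);K=im["mtx"]
print(im["cam_to_world"].round(3).tolist())
for p in [(.5,-.1003,.2078),(.5095,-.1,.2078),(.5095,-.1,.22),(.5095,-.1,.235),(.5095,-.1,.2450),(.5375,-.1,.2736)]:
    q=Ti@np.array([*p,1]); print(p,"row",K[1,1]*-q[1]/-q[2]+K[1,2],"col",K[0,0]*q[0]/-q[2]+K[0,2])
z=im["z_map"]
for r in range(240,300,6): print(r,world(im,(r,250))[0].round(3),world(im,(r,305))[0].round(3),world(im,(r,318))[0].round(3))
```

```text
[[0.095, 0.95, 0.298, 0.581], [-0.995, 0.091, 0.028, -0.093], [-0.001, -0.299, 0.954, 0.406], [0.0, 0.0, 0.0, 1.0]]
(0.5, -0.1003, 0.2078) row 236.14366143691512 col 315.7182099660503
(0.5095, -0.1, 0.2078) row 221.68207611913147 col 316.71410268861985
(0.5095, -0.1, 0.22) row 228.90081982351256 col 316.7727939538353
(0.5095, -0.1, 0.235) row 239.0246642974053 col 316.85510484688666
(0.5095, -0.1, 0.245) row 246.69397004484736 col 316.91745936120026
(0.5375, -0.1, 0.2736) row 212.18722884929122 col 323.8405244994445
240 [ 0.402 -0.026 -0.   ] [ 0.455 -0.095  0.109] [ 0.505 -0.101  0.225]
246 [ 0.397 -0.027  0.006] [ 0.403 -0.096  0.006] [ 0.405 -0.112  0.006]
252 [ 0.397 -0.03   0.023] [ 0.51  -0.094  0.253] [ 0.51  -0.1    0.251]
258 [ 0.397 -0.033  0.04 ] [ 0.511 -0.094  0.261] [ 0.51  -0.1    0.258]
264 [ 0.397 -0.036  0.055] [ 0.511 -0.095  0.268] [ 0.51  -0.1    0.264]
270 [ 0.534 -0.079  0.32 ] [ 0.535 -0.094  0.319] [ 0.509 -0.1    0.27 ]
276 [ 0.534 -0.079  0.323] [ 0.535 -0.094  0.323] [ 0.51  -0.1    0.275]
282 [ 0.534 -0.08   0.327] [ 0.535 -0.094  0.327] [ 0.509 -0.1    0.28 ]
288 [ 0.535 -0.081  0.33 ] [ 0.536 -0.094  0.33 ] [ 0.509 -0.1    0.285]
294 [ 0.535 -0.081  0.333] [ 0.535 -0.094  0.331] [ 0.509 -0.1    0.289]
```

View pics/s2c.png

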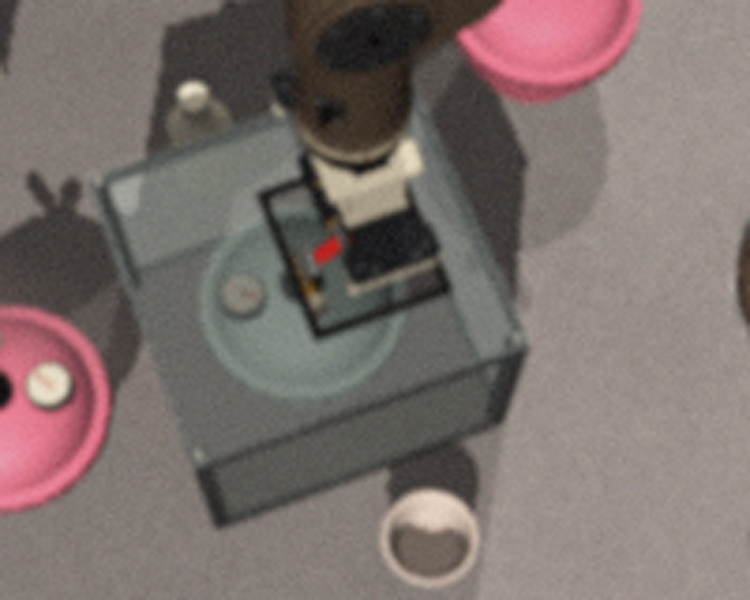

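The wrist depth shows the fingertips actually end near z≈0.248, about 40 mm above the reported TCP, and the lever hasn't moved. I'll trust the cameras and go down step by step, checking the lever visually.

play_rows --increments "0 0 0.4 0 -1;0 0 0.5 0 -1;0 0 0.5 0 -1;0 0 0.3 0 -1;0 0 0 0 -1"

```text
clock: 4.98
position: [0.4995, -0.1002, 0.1901]
ee_rot: [-3.138, -0.149, 0.003]
force: [0.3, 0.4, 0.1]
width: 0.004
gripper_force: 0.0
```

```bash
cat > chk.py <<'E'
from meas import *
s=arm.observe(); print(s["clock"],np.round(s["position"],4),np.round(s["force"],2))
im,w=go("wrist"); f=im["frame"].astype(int); g=red(im["frame"]); rr=np.argwhere(g); 
print("pads:",[(r,w[r,318].round(3).tolist()) for r in range(226,268,4)])
a=im["frame"][150:300,220:420,::-1]
import sys
if len(sys.argv)>1: cv2.imwrite(f"pics/{sys.argv[1]}.png",cv2.resize(a,None,fx=3,fy=3))
E
python3 chk.py
```

```text
4.9833 [ 0.4995 -0.1002  0.1901] [0.25 0.44 0.1 ]
wrist edging 6438 ((503.25592041015625, -89.64884185791016), (124.05309295654297, 144.10720825195312), 5.255211353302002) [[434.8999938964844, -23.600000381469727], [448.1000061035156, -167.10000610351562], [571.5999755859375, -155.6999969482422], [558.4000244140625, -12.199999809265137]]
red 1494 [ 0.506 -0.107  0.197] [ 0.537 -0.092  0.235]
mean [ 0.5216 -0.0992  0.2119] axis [-0.754 -0.11   0.648]
low [ 0.5359 -0.0986  0.1983] high [ 0.5088 -0.0993  0.2326]
pads: [(226, [0.517, -0.1, 0.218]), (230, [0.515, -0.1, 0.219]), (234, [0.513, -0.1, 0.221]), (238, [0.512, -0.1, 0.222]), (242, [0.509, -0.101, 0.222]), (246, [0.508, -0.101, 0.224]), (250, [0.509, -0.101, 0.231]), (254, [0.509, -0.1, 0.235]), (258, [0.509, -0.1, 0.24]), (262, [0.509, -0.1, 0.243]), (266, [0.508, -0.1, 0.247])]
```

play_rows --increments "0 0 0.4 0 -1;0 0 0.4 0 -1;0 0 0.4 0 -1;0 0 0.4 0 -1;0 0 0 0 -1"

```text
clock: 5.45
position: [0.4998, -0.1006, 0.1747]
ee_rot: [3.138, 0.149, -0.001]
force: [0.5, -0.3, 1.2]
width: 0.006
gripper_force: 0.4
```

```bash
python3 chk.py w4
```

```text
5.45 [ 0.4998 -0.1006  0.1747] [ 0.46 -0.26  1.21]
wrist edging 6613 ((507.3504638671875, -90.26737213134766), (116.03913879394531, 142.3645477294922), 5.430157661437988) [[442.8999938964844, -24.899999618530273], [456.29998779296875, -166.60000610351562], [571.7999877929688, -155.60000610351562], [558.4000244140625, -13.899999618530273]]
red 795 [ 0.507 -0.107  0.192] [ 0.534 -0.092  0.224]
mean [ 0.5217 -0.1003  0.2013] axis [-0.868 -0.164  0.468]
low [ 0.5333 -0.0961  0.1929] high [ 0.5082 -0.1005  0.2123]
pads: [(226, [0.518, -0.1, 0.205]), (230, [0.516, -0.1, 0.205]), (234, [0.514, -0.1, 0.207]), (238, [0.512, -0.101, 0.208]), (242, [0.511, -0.101, 0.209]), (246, [0.509, -0.101, 0.21]), (250, [0.509, -0.101, 0.215]), (254, [0.509, -0.101, 0.219]), (258, [0.509, -0.101, 0.224]), (262, [0.509, -0.101, 0.229]), (266, [0.51, -0.101, 0.234])]
```

View pics/w4.png

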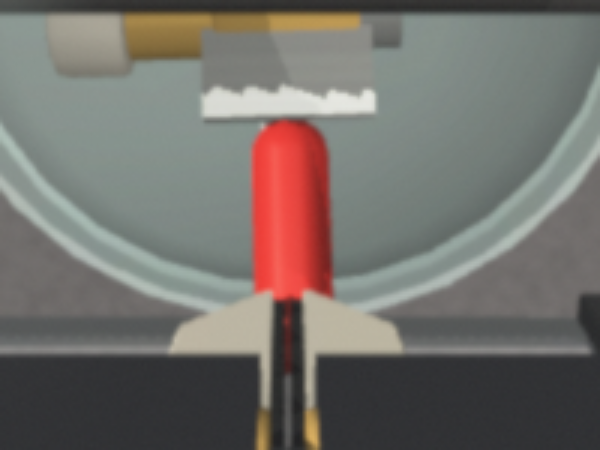

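The fingertips now rest on the grip end and the lever has started down, to about 0.25 rad. I'll press a little further and then hold.

play_rows --increments "0 0 0.3 0 -1;0 0 0.2 0 -1;0 0 0 0 -1;0 0 0 0 -1;0 0 0 0 -1"

```text
clock: 5.92
position: [0.5002, -0.1003, 0.1701]
ee_rot: [3.138, 0.149, 0.0]
force: [-1.4, 0.2, 1.2]
width: 0.007
gripper_force: 0.7
```

```bash
cat >> chk.py <<'E'
m=red(im["frame"])&(abs(w[...,1]+.1)<.0035)&(w[...,0]>.5105)&(w[...,0]<.53)&(w[...,2]<.23)
k=np.polyfit(w[m][:,0],w[m][:,2],1); print("slope deg",np.degrees(np.arctan(-k[0])),"lever",np.radians(42)-np.arctan(-k[0]))
E
python3 chk.py
```

```text
5.9167 [ 0.5002 -0.1003  0.1701] [-1.35  0.2   1.2 ]
wrist edging 6336 ((510.8826904296875, -90.06504821777344), (109.10002136230469, 141.87770080566406), 5.418010234832764) [[449.8999938964844, -24.600000381469727], [463.29998779296875, -165.8000030517578], [571.9000244140625, -155.5], [558.5, -14.300000190734863]]
red 685 [ 0.507 -0.107  0.191] [ 0.533 -0.092  0.207]
mean [ 0.521  -0.1004  0.1982] axis [-0.908 -0.153  0.39 ]
low [ 0.5316 -0.0985  0.1915] high [ 0.5082 -0.1004  0.2059]
pads: [(226, [0.518, -0.1, 0.2]), (230, [0.517, -0.1, 0.203]), (234, [0.515, -0.1, 0.203]), (238, [0.513, -0.1, 0.203]), (242, [0.511, -0.1, 0.204]), (246, [0.51, -0.101, 0.206]), (250, [0.51, -0.101, 0.211]), (254, [0.51, -0.1, 0.216]), (258, [0.509, -0.101, 0.219]), (262, [0.509, -0.1, 0.223]), (266, [0.51, -0.1, 0.228])]
slope deg 24.04130525433134 lever 0.3134383526725238
```

Lever is at about 0.33 rad, so I'll hold here for more than 2 s.

play_rows --increments "0 0 0 0 -1;0 0 0 0 -1;0 0 0 0 -1;0 0 0 0 -1;0 0 0 0 -1"

```text
clock: 6.38
position: [0.5002, -0.1003, 0.1701]
ee_rot: [3.138, 0.149, 0.0]
force: [-0.9, 0.5, 1.6]
width: 0.006
gripper_force: 0.6
```

play_rows --increments "0 0 0 0 -1;0 0 0 0 -1;0 0 0 0 -1;0 0 0 0 -1;0 0 0 0 -1"

```text
clock: 6.8
position: [0.5002, -0.1003, 0.1701]
ee_rot: [3.138, 0.149, 0.0]
force: [-0.2, 0.4, 0.7]
width: 0.008
gripper_force: 0.5
```

play_rows --increments "0 0 0 0 -1;0 0 0 0 -1;0 0 0 0 -1;0 0 0 0 -1;0 0 0 0 -1"

```text
clock: 7.22
position: [0.5002, -0.1003, 0.1701]
ee_rot: [3.138, 0.149, 0.0]
force: [-0.6, -0.4, 1.1]
width: 0.004
gripper_force: 0.5
```

play_rows --increments "0 0 0 0 -1;0 0 0 0 -1;0 0 0 0 -1;0 0 0 0 -1;0 0 0 0 -1"

```text
clock: 7.63
position: [0.5002, -0.1003, 0.1701]
ee_rot: [3.138, 0.149, 0.0]
force: [0.4, 0.5, 1.2]
width: 0.006
gripper_force: 0.5
```

play_rows --increments "0 0 0 0 -1;0 0 0 0 -1;0 0 0 0 -1;0 0 0 0 -1;0 0 0 0 -1"

```text
clock: 8.05
position: [0.5001, -0.1003, 0.1701]
ee_rot: [3.138, 0.149, 0.0]
force: [-0.3, -0.4, 0.8]
width: 0.004
gripper_force: 0.6
```

play_rows --increments "0 0 0 0 -1;0 0 0 0 -1;0 0 0 0 -1;0 0 0 0 -1;0 0 0 0 -1"

```text
clock: 8.47
position: [0.5002, -0.1003, 0.1701]
ee_rot: [3.138, 0.149, 0.0]
force: [-0.5, 0.4, 1.5]
width: 0.006
gripper_force: 0.6
```

```bash
python3 chk.py
```

```text
8.4667 [ 0.5002 -0.1003  0.1701] [-0.49  0.42  1.49]
wrist edging 6339 ((510.45849609375, -89.95011138916016), (109.87652587890625, 142.44393920898438), 5.5167927742004395) [[448.8999938964844, -24.299999237060547], [462.6000061035156, -166.10000610351562], [572.0, -155.60000610351562], [558.2999877929688, -13.800000190734863]]
red 678 [ 0.507 -0.107  0.19 ] [ 0.533 -0.092  0.207]
mean [ 0.5211 -0.1004  0.1982] axis [-0.909 -0.149  0.39 ]
low [ 0.5314 -0.0988  0.1914] high [ 0.5083 -0.1002  0.206 ]
pads: [(226, [0.518, -0.1, 0.2]), (230, [0.517, -0.1, 0.202]), (234, [0.515, -0.1, 0.203]), (238, [0.513, -0.1, 0.203]), (242, [0.511, -0.1, 0.204]), (246, [0.509, -0.101, 0.205]), (250, [0.509, -0.101, 0.21]), (254, [0.509, -0.101, 0.215]), (258, [0.509, -0.101, 0.218]), (262, [0.509, -0.1, 0.224]), (266, [0.51, -0.1, 0.229])]
slope deg 24.401526885890316 lever 0.30715129916491374
```

play_rows --increments "0 0 0.4 0 -1;0 0 0.4 0 -1;0 0 0.4 0 -1;0 0 0.4 0 -1;0 0 0.2 0 -1"

```text
clock: 8.93
position: [0.4993, -0.1005, 0.1516]
ee_rot: [3.138, 0.149, -0.002]
force: [-3.4, -0.1, 3.4]
width: 0.003
gripper_force: 2.2
```

play_rows --increments "0 0 0.2 0 -1;0 0 0.2 0 -1;0 0 0 0 -1"

```text
clock: 9.18
position: [0.5, -0.1003, 0.1478]
ee_rot: [-3.138, -0.149, 0.0]
force: [-0.2, -0.5, 0.4]
width: 0.002
gripper_force: 0.2
```

```bash
python3 chk.py w5
```

```text
9.1833 [ 0.5    -0.1003  0.1478] [-0.2  -0.55  0.4 ]
wrist edging 7942 ((520.3308715820312, -90.86255645751953), (93.67748260498047, 141.2432861328125), 3.506469964981079) [[469.29998779296875, -23.200000762939453], [477.8999938964844, -164.1999969482422], [571.4000244140625, -158.5], [562.7999877929688, -17.5]]
red 782 [ 0.509 -0.107  0.182] [ 0.528 -0.093  0.188]
mean [ 0.5185 -0.0994  0.186 ] axis [-0.997 -0.079  0.017]
low [ 0.5204 -0.0959  0.1825] high [ 0.519  -0.1002  0.1882]
pads: [(226, [0.521, -0.099, 0.186]), (230, [0.519, -0.1, 0.187]), (234, [0.517, -0.1, 0.187]), (238, [0.515, -0.1, 0.186]), (242, [0.513, -0.1, 0.187]), (246, [0.511, -0.1, 0.188]), (250, [0.509, -0.101, 0.188]), (254, [0.509, -0.101, 0.193]), (258, [0.509, -0.101, 0.198]), (262, [0.51, -0.1, 0.202]), (266, [0.509, -0.1, 0.205])]
slope deg 2.2430951364077876 lever 0.6938888902718312
```

play_rows --increments "0 0 0.15 0 -1;0 0 0.1 0 -1;0 0 0 0 -1"

```text
clock: 9.48
position: [0.5005, -0.1002, 0.1463]
ee_rot: [3.138, 0.149, 0.002]
force: [-3.9, 0.1, 8.8]
width: -0.0
gripper_force: 4.2
```

```bash
python3 chk.py
```

```text
9.4833 [ 0.5005 -0.1002  0.1463] [-3.89  0.11  8.77]
wrist edging 8532 ((521.3908081054688, -90.85993194580078), (92.61894226074219, 141.6902313232422), 3.178762435913086) [[471.20001220703125, -22.700000762939453], [479.1000061035156, -164.1999969482422], [571.5999755859375, -159.0], [563.7000122070312, -17.600000381469727]]
red 747 [ 0.509 -0.107  0.181] [ 0.528 -0.093  0.188]
mean [ 0.5188 -0.0994  0.1852] axis [-0.998 -0.063 -0.015]
low [ 0.5152 -0.0967  0.1819] high [ 0.5222 -0.0995  0.1875]
pads: [(226, [0.522, -0.099, 0.187]), (230, [0.52, -0.099, 0.186]), (234, [0.518, -0.1, 0.186]), (238, [0.516, -0.1, 0.187]), (242, [0.514, -0.1, 0.186]), (246, [0.512, -0.1, 0.187]), (250, [0.51, -0.1, 0.188]), (254, [0.51, -0.1, 0.192]), (258, [0.51, -0.1, 0.196]), (262, [0.51, -0.1, 0.201]), (266, [0.51, -0.1, 0.204])]
slope deg 0.4962259386940177 lever 0.7243775093736083
```

play_rows --increments "0 0 0.1 0 -1;0 0 0 0 -1;0 0 0 0 -1;0 0 0 0 -1"

```text
clock: 9.87
position: [0.5006, -0.1002, 0.1459]
ee_rot: [3.138, 0.149, 0.002]
force: [-5.8, 0.2, 15.8]
width: 0.007
gripper_force: 7.9
```

```bash
python3 chk.py
```

```text
9.8667 [ 0.5006 -0.1002  0.1459] [-5.77  0.22 15.84]
wrist edging 8535 ((520.338134765625, -90.0189437866211), (92.43194580078125, 142.14610290527344), 4.15999174118042) [[469.1000061035156, -22.5], [479.3999938964844, -164.3000030517578], [571.5999755859375, -157.60000610351562], [561.2999877929688, -15.800000190734863]]
red 743 [ 0.509 -0.107  0.181] [ 0.527 -0.093  0.188]
mean [ 0.5188 -0.0993  0.1852] axis [-0.996 -0.089 -0.002]
low [ 0.5198 -0.0932  0.1816] high [ 0.52   -0.0987  0.1875]
pads: [(226, [0.522, -0.099, 0.186]), (230, [0.52, -0.099, 0.186]), (234, [0.518, -0.1, 0.186]), (238, [0.516, -0.1, 0.186]), (242, [0.514, -0.1, 0.187]), (246, [0.511, -0.1, 0.185]), (250, [0.51, -0.1, 0.187]), (254, [0.51, -0.1, 0.192]), (258, [0.51, -0.1, 0.196]), (262, [0.51, -0.1, 0.2]), (266, [0.51, -0.1, 0.203])]
slope deg 1.0150518710911454 lever 0.7153222886085489
```

The stop is clearly reached: force rose to about 16 N with no further travel. I'll withdraw straight up.

play_rows --increments "0 0 -0.4 0 -1;0 0 -0.8 0 -1;0 0 -1.5 0 -1;0 0 -2 0 -1;0 0 -2 0 -1"

```text
clock: 10.33
position: [0.5, -0.1001, 0.2124]
ee_rot: [-3.138, -0.15, 0.001]
force: [0.5, 0.4, 0.3]
width: -0.001
gripper_force: 0.0
```

play_rows --increments "0 0 -3 0 -1;0 0 -3 0 -1;0 0 -2 0 -1;0 0 0 0 -1;0 0 0 0 -1"

```text
clock: 10.75
position: [0.501, -0.1002, 0.2929]
ee_rot: [3.138, 0.149, 0.005]
force: [-0.3, 0.2, -1.1]
width: 0.005
gripper_force: 0.0
```

```bash
python3 chk.py
python3 - <<'E'
from h import *
save(vision.get_image("wrist"),"w6")
E
```

```text
10.75 [ 0.501  -0.1002  0.2929] [-0.29  0.22 -1.13]
wrist edging 2369 ((505.2190246582031, -90.15023040771484), (119.20658874511719, 142.40087890625), 5.390846252441406) [[439.20001220703125, -24.899999618530273], [452.6000061035156, -166.60000610351562], [571.2000122070312, -155.39999389648438], [557.9000244140625, -13.699999809265137]]
red 558 [ 0.488 -0.109  0.18 ] [ 0.528 -0.093  0.188]
mean [ 0.5086 -0.1007  0.1849] axis [-0.992 -0.128 -0.021]
low [ 0.5034 -0.103   0.1811] high [ 0.516  -0.1     0.1877]
pads: [(226, [0.405, -0.113, 0.016]), (230, [0.405, -0.113, 0.031]), (234, [0.405, -0.113, 0.047]), (238, [0.405, -0.113, 0.061]), (242, [0.405, -0.113, 0.074]), (246, [0.405, -0.112, 0.087]), (250, [0.51, -0.1, 0.334]), (254, [0.51, -0.1, 0.337]), (258, [0.51, -0.1, 0.343]), (262, [0.51, -0.1, 0.346]), (266, [0.51, -0.1, 0.351])]
slope deg 0.8551920720951187 lever 0.7181123684426058
```

View pics/w6.png

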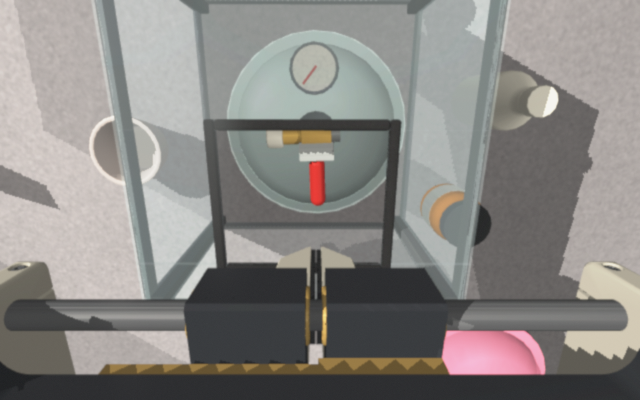

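The lever is level (grip end at 316,200), the fingers are clear, and nothing else has moved.

```bash
python3 -c "
from cell import job
print(job.sign_off())"
```

```text
the job is handed in; nothing more can be done
None
```

I pressed the vent lever to about half way (roughly 0.33 rad), held it there for about 2.5 s, then pressed it to its stop (about 0.72 rad by camera). I then withdrew without disturbing anything I could see and handed the job in; sign-off returned no verdict.

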